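# Lower a probe through the guide of a sample stand

## Robot

A 6-joint arm with a two-finger parallel gripper is mounted at the origin on a cart in front of the work surface, level with it; the furniture and walls round the work are solid. World frame = base frame: x ahead of the robot, y to its left, z up, the work surface at z = 0. Lengths are in m, angles in rad, forces in N, time in s.
With the tool pointing down it reaches from about 0.35 to 0.775 m from the base axis. Payload 5.5 kg.
Tool frame: the origin (TCP) lies at the very end of the fingers, on their centre line; the grasp point (between the pads) lies 19 mm behind it; z points along the fingers, y is the line along which they close (so a half turn about z gives the same grasp; the last joint's range is limited). The gripper opens to 85 mm and grips with 20 to 120 N. Pads are 22 mm wide; open, the fingers measure 114 mm over their backs; the gripper's body (76 mm by 85 mm) begins 54 mm behind the grasp point. The pads swing forward as they close: fully open they stand 13 mm farther back than shut.
Start: joints at [-1.391, 0.313, 0.046, 1.304, 0, 1.431], TCP at [0.181, -0.546, 0.231] pointing down, gripper open.
Joint ranges: [-2.76, 2.76], [-0.86, 1.69], [-1.03, 1.26], [-2.2, 2.34], [-1.47, 1.5], [-3.14, 3.14]. Speed limits (rad/s): [2.57, 2.57, 3.14, 3.14, 3.14, 3.14].

## Interface

Orientations are given as a unit quaternion [w, x, y, z].
In Python, from workcell import env, imaging, ticket gives the robot as it stands. The module is installed in compiled form; this text tells all that it offers.
- The arm moves only by the tool apply_moves, never from a script. Its argument "rows" is a list of rows, each an object with "xyz": the shift along the tool's x, y, z in mm, a list of three; "turn": the turn, a rotation vector about the tool's x, y, z in rad, a list of three; "grip": the opening, from 0 (shut) to 1 (fully open). A call has 1 to 12 rows; each row is the pose to reach, as a shift and turn from the pose commanded when the call began, along the tool's axes at that moment; what a row does not reach only later rows make up. A row lasts 1/12 s, in which the tool goes at most 41.7 mm and 7.16 degrees, less where a joint would pass 70% of its speed; a pose out of reach is approached as far as the arm can. A call with a gripper value outside its range is refused whole. The fingers move at their own pace and stop on an object; "force" is the grip in N (left out, the last holds). Time passes only in rows, so rows that repeat a pose let the fingers close. It gives the time, the measured TCP pose, the force, the opening and the grip force at its end, in the units of the state.
- env.get_state(): the state, without advancing time (a new reading comes with each control period).
- imaging.read_camera(name): name is "scene" or "top"; returns a dict with "color" (420x560x3 uint8, blue, green, red), "z_map" (420x560 float32, m along the optical axis (not along the pixel's ray), 0 where there is no reading), "camera_matrix" (3x3 intrinsics, pixels), "k1" (the pictures are not rectified: a ray, as slopes to the right and down, at radius r is drawn at 1 + k1 r^2 times it, then the intrinsics apply), "view" (4x4, takes a point from world to camera coordinates). Camera axes: x right, y down, z forward; pixel columns grow to the right and rows downward; lengths in m; the calibration is good to about 2 mm. A picture is of the moment at which its call begins.
- ticket.hand_in(): hands the job in; it is judged then, once.
The state is a dict: "clock": time; "joint_pos": joint angles; "qvel": joint speeds; "tau": joint torques, N m; "tcp_pos": TCP position; "orientation": TCP orientation; "wrist_force": force on the tool from outside, world axes, zero at the start; "ft_torque": the same for the moment, N m; "finger_gap": finger opening in m; "grip_force": force on a finger pad.
Only numpy, scipy, OpenCV 4.12 (cv2) and the standard library are available. Lean on these libraries where they do the work, as an engineer would, in place of code of your own. Each camera call takes 0.05 s, during which the arm holds its last target. There are 200 camera calls.

## Task

Gently push the blue-fronted sample drawer of the measuring stand fully home; after that take the orange-handled probe out of its holder and lower its rod upright through the brass guide, without touching the guide, the stand or the sample. Finish while holding the probe still, centred in the guide, with its tip about 10 mm above the sample (the red ring on the rod is then level with the top of the brass guide). Leave the other things on the bench where they are.

Things in the scene. Friction and masses are not known exactly. Their poses are not given: they have to be found in the camera images.
- stand: measuring stand, fixed to the bench (it cannot be shifted): grey base 165 x 120 mm and 12 mm high, two white cheeks and, over them, a white bridge plate 90 (along x) x 120 mm (along y), z 95 to 107 mm, with an upright brass guide bush in its middle. Origin on the bench right under the guide's axis; +z up, own -x is the front where the drawer comes out. Base reaches from x = -100 to +65 mm; front and back below the bridge are open
- guide_mouth (a point): centre of the upper end of the brass guide bush, 111 mm above the bench: outside diameter 36 mm, bore 24 mm right through, bush 20 mm long (down to 91 mm above the bench), standing 4 mm proud of the bridge. Axis vertical
- drawer_body (a joint): sample drawer of the stand, m: 0 = fully home (against its stop), 0.085 = fully out towards the stand's -x. Slides with about 2 N friction and some damping and stays where it is left. Home, the sample lies right under the guide
- drawer_front (a point): middle of the upper edge of the drawer's blue front panel, on its outer face, 70 mm above the bench; moves with the drawer. The panel is 80 mm wide (along the stand's y), 8 mm thick, upright, and reaches from 14 to 70 mm above the bench; its outer face looks to the stand's -x. Home, this point is 104 mm in front of the guide's axis (and 59 mm in front of the bridge); push the face towards the stand's +x
- sample_face (a point): centre of the upper face of the metal sample disc (38 mm across, 22 mm thick), which is fixed in the drawer and moves with it; 43 mm above the bench
- probe: probe, about 90 g: steel rod 10 mm across and 85 mm long pointing down, with a red ring 57 mm above the tip, then a dark collar 30 mm across (85 to 91 mm above the tip) and an orange handle 24 mm across (91 to 143 mm above the tip), to be gripped from above at any yaw. Origin at the centre of the rod's tip, +z along the rod up to the handle. Hangs upright in the holder by its collar, tip 15 mm above the bench
- probe_top (a point): centre of the top of the probe's handle, 143 mm above the tip
- holder_rim (a point): centre of the rim of the probe holder, 100 mm above the bench: an upright steel tube 32 mm across outside, 17 mm inside (the rod has 3.5 mm play all round), on a round black foot 84 mm across; fixed to the bench. The probe is lifted straight up at least 90 mm to clear it
- phone: mobile phone lying flat, 142 x 70 x 8 mm, origin under its centre; leave alone
- mouse: black computer mouse, 106 x 62 x 38 mm, origin under its centre; leave alone
- jar_amber: amber-brown jar with black cap, 57 mm across, 80 mm high, origin under its centre; leave alone
- jar_red: small jar with red cap, 35 mm across, 50 mm high, origin under its centre; leave alone
- tape: roll of masking tape lying flat, 106 mm across, 25 mm high, origin under its centre; leave alone
- pale_disc: loose metal sample disc 40 mm across, 12 mm high, origin under its centre; leave alone
- thick_disc: loose metal sample disc 30 mm across, 26 mm high, origin under its centre; leave alone

How it is judged:
By the outcome, as a careful person would: the job done as asked, in the order asked, and still so for the second after the job is handed in, while the arm keeps its last pose, push and grip.
It also fails if it takes over 56 s, if anything falls off the work surface, if the arm or the gripper's body presses on something with over 40 N, if the wrist force passes 120 N, or if a joint passes its speed limit or range.

## Working session

There is one attempt and no reset: what is moved stays moved. The work goes in short steps, Python scripts to look and compute and a tool call to move; the robot and the scene stay as the last step left them, time stands still between calls to the robot, and variables do not carry over. Pictures are saved under pics/ and viewed, at most 10 in all, crops included, and the job is handed in when it is done.

Besides the shell and the picture viewer there is one more tool, called after "Emit:" in YAML: its name, and indented under it one key for each argument. apply_moves: Moves the arm, as the interface text tells. Its arguments: {"type":"object","properties":{"rows":{"type":"array"},"force":{"type":"number"}},"required":["rows"]}

```bash
mkdir -p pics
cat > h.py <<'E'
import numpy as np, cv2, pickle
from workcell import env, imaging, ticket
def shot(n,tag):
    d=imaging.read_camera(n); cv2.imwrite(f'pics/{tag}.png',d['color']); pickle.dump(d,open(f'pics/{tag}.pkl','wb')); return d
def load(tag): return pickle.load(open(f'pics/{tag}.pkl','rb'))
def ray(d,u,v):
    K=np.array(d['camera_matrix']); a=np.array([(u-K[0,2])/K[0,0],(v-K[1,2])/K[1,1]]); s=a.copy()
    for _ in range(20): s=a/(1+d['k1']*(s@s))
    V=np.linalg.inv(np.array(d['view'])); return V[:3,3],V[:3,:3]@np.array([s[0],s[1],1])
def atz(d,u,v,z):
    o,r=ray(d,u,v); return o+r*(z-o[2])/r[2]
def dep(d,u,v):
    o,r=ray(d,u,v); return o+r*d['z_map'][int(round(v)),int(round(u))]
def proj(d,p):
    V=np.array(d['view']); c=V[:3,:3]@p+V[:3,3]; s=c[:2]/c[2]; s=s*(1+d['k1']*(s@s)); K=np.array(d['camera_matrix']); return K[0,0]*s[0]+K[0,2],K[1,1]*s[1]+K[1,2]
def cloud(d):
    K=np.array(d['camera_matrix']); h,w=d['z_map'].shape
    u,v=np.meshgrid(np.arange(w),np.arange(h)); a=np.stack([(u-K[0,2])/K[0,0],(v-K[1,2])/K[1,1]],-1); s=a
    for _ in range(20): s=a/(1+d['k1']*(s**2).sum(-1,keepdims=True))
    V=np.linalg.inv(np.array(d['view'])); z=d['z_map'][...,None]
    return np.concatenate([s*z,z],-1)@V[:3,:3].T+V[:3,3]
E
python3 - <<'E'
from h import *
for n in('scene','top'):
    d=shot(n,n+'0'); print(n,np.linalg.inv(d['view'])[:3].round(3),d['k1'],d['camera_matrix'])
s=env.get_state();print(s)
E
```

```text
scene [[ 0.549 -0.313  0.775 -0.386]
 [-0.836 -0.232  0.498 -0.525]
 [ 0.024 -0.921 -0.389  0.609]] 0.009908102200520276 [[487.49199408   0.         278.60531617]
 [  0.         487.49199408 212.95830168]
 [  0.           0.           1.        ]]
top [[ 0.005 -0.999  0.047  0.486]
 [-1.    -0.006 -0.011  0.085]
 [ 0.011 -0.047 -0.999  1.369]] -0.10969636825444085 [[409.76398687   0.         275.85986155]
 [  0.         409.76398687 205.88189334]
 [  0.           0.           1.        ]]
{'clock': 0.1, 'joint_pos': array([-1.39059666e+00,  3.13903202e-01,  4.50937090e-02,  1.30362146e+00,
       -2.55491650e-05,  1.43118618e+00]), 'qvel': array([-5.40985396e-04, -1.28168832e-03,  3.14261521e-03, -6.55203905e-04,
       -5.65399093e-04, -1.45799122e-05]), 'tau': array([ 1.83821881e-03, -4.81724989e+01,  2.99244350e+01,  1.27706467e-02,
       -1.70191734e-04,  9.65637469e-06]), 'tcp_pos': array([ 0.18066579, -0.54539021,  0.23051109]), 'orientation': array([-8.16887702e-04,  9.87242098e-01,  1.59224280e-01, -2.93580264e-05]), 'wrist_force': array([ 0.06045367,  0.27710107, -0.22093572]), 'ft_torque': array([-0.00189887,  0.07140064, -0.0158456 ]), 'grip_force': 0.0, 'finger_gap': 0.0850708062295168}
```

View pics/scene0.png

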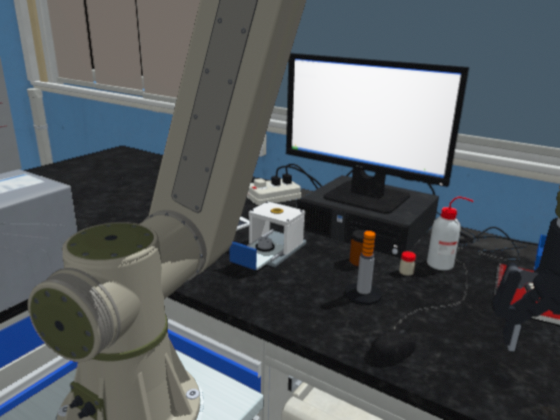

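View pics/top0.png

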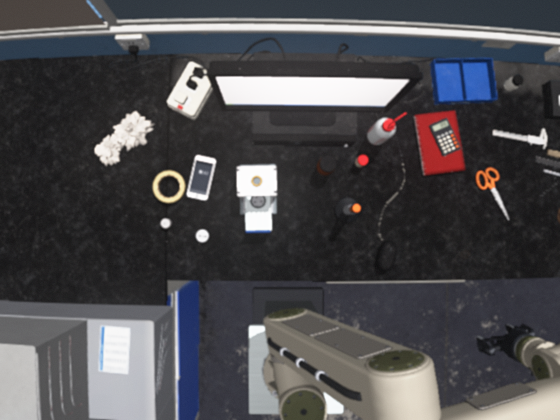

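The scene view shows the stand (275,230) with its drawer out and the orange probe at (368,245). In the top view the stand is at (257,181), the blue front at (258,230) and the probe at (356,208). I'll enlarge the top view next.

Run:
```python
from h import *
d=load('top0'); c=d['color'][150:250,225:375]; cv2.imwrite('pics/c1.png',cv2.resize(c,None,fx=5.333,fy=5.333,interpolation=cv2.INTER_CUBIC)[:600,:800])
P=cloud(d)
def st(m,n):
    q=P[m]; print(n,len(q),np.median(q,0).round(4),q.min(0).round(3),q.max(0).round(3))
roi=np.zeros(P.shape[:2],bool); roi[150:250,225:300]=1
st(roi&(P[...,2]>.1)&(P[...,2]<.115),'bridge')
import cv2
m=roi&(P[...,2]>.1)&(P[...,2]<.115); print(cv2.minAreaRect(P[m][:,:2].astype(np.float32)*1000))
m=roi&(P[...,2]>.06)&(P[...,2]<.08);st(m,'front'); print(cv2.minAreaRect(P[m][:,:2].astype(np.float32)*1000))
hsv=cv2.cvtColor(d['color'],cv2.COLOR_BGR2HSV)
r2=np.zeros_like(roi); r2[195:225,335:375]=1
st(r2&(P[...,2]>.14)&(P[...,2]<.18),'probe top')
st(r2&(hsv[...,0]<20)&(hsv[...,1]>150)&(hsv[...,2]>100),'orange')
d=load('scene0');P=cloud(d);hsv=cv2.cvtColor(d['color'],cv2.COLOR_BGR2HSV)
r=np.zeros(P.shape[:2],bool); r[225:262,358:380]=1
st(r&(hsv[...,0]<20)&(hsv[...,1]>150)&(P[...,2]>.08)&(P[...,2]<.17),'orange scene')
r[:]=0;r[235:275,222:262]=1
m=r&(abs(hsv[...,0].astype(int)-112)<12)&(hsv[...,1]>120);st(m,'blue front scene'); q=P[m];c=q.mean(0);print(np.linalg.svd(q-c)[2][2])
```

```text
bridge 1081 [0.6255 0.1335 0.1077] [0.579 0.074 0.101] [0.67  0.193 0.115]
((624.7637939453125, 133.37335205078125), (90.3292465209961, 118.15593719482422), 0.6189954876899719)
front 57 [0.4708 0.124  0.0697] [0.468 0.074 0.061] [0.582 0.169 0.079]
((507.7599792480469, 99.99060821533203), (61.28495407104492, 148.2616424560547), 51.53723907470703)
probe top 57 [ 0.5393 -0.1652  0.1572] [ 0.53  -0.179  0.14 ] [ 0.551 -0.155  0.164]
orange 74 [ 0.5387 -0.1681  0.1562] [ 0.486 -0.214 -0.005] [0.562 0.085 1.369]
orange scene 272 [ 0.5307 -0.1717  0.1364] [ 0.525 -0.181  0.08 ] [ 0.708 -0.093  0.16 ]
blue front scene 582 [0.4658 0.1268 0.0415] [ 0.459  0.085 -0.002] [0.588 0.242 0.073]
[-0.894328    0.25446369 -0.36800226]
```

View pics/c1.png

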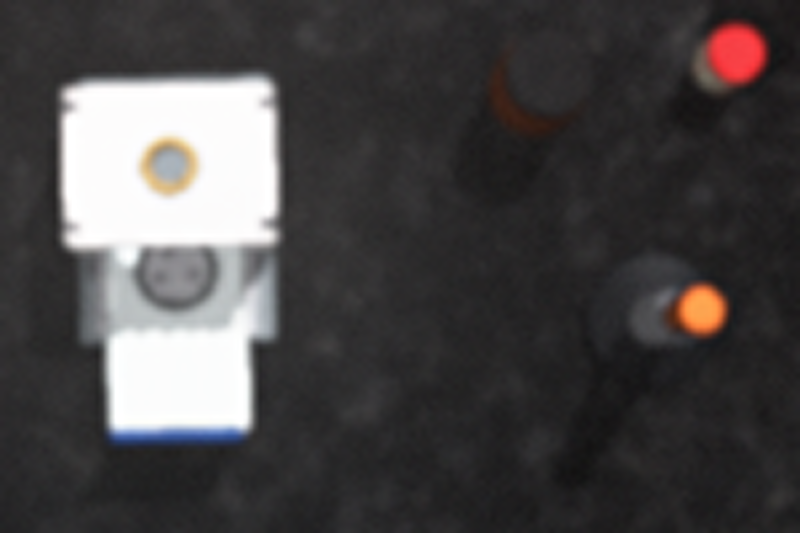

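The crop shows the guide centre at (169,165), the sample at (176,272), the blue front's edge from (110,436) to (245,433), and the handle top at (702,310).

Run:
```python
from h import *
d=load('top0')
f=lambda x,y,z:print((x,y),atz(d,225+(x+.5)/5.333-.5,150+(y+.5)/5.333-.5,z).round(4))
f(169,165,.111);f(702,310,.158);f(176,272,.043)
print('front');f(109,438,.07);f(247,437,.07)
print('bridge');f(62,88,.107);f(273,79,.107);f(277,246,.107);f(62,249,.107)
f(82,340,.012);f(277,340,.012)
d=load('scene0')
print([np.round(proj(d,np.array(p)),1) for p in ([.625,.133,.111],[.54,-.168,.158],[.466,.125,.07])])
c=d['color'][190:290,225:385]; cv2.imwrite('pics/c2.png',cv2.resize(c,None,fx=5,fy=5,interpolation=cv2.INTER_CUBIC))
```

```text
(169, 165) [0.6237 0.1323 0.111 ]
(702, 310) [ 0.5394 -0.1672  0.158 ]
(176, 272) [0.5659 0.1301 0.043 ]
front
(109, 438) [0.4654 0.1682 0.07  ]
(247, 437) [0.4664 0.0864 0.07  ]
bridge
(62, 88) [0.6688 0.195  0.107 ]
(273, 79) [0.6748 0.0724 0.107 ]
(277, 246) [0.5774 0.0696 0.107 ]
(62, 249) [0.575 0.194 0.107]
(82, 340) [0.5251 0.1892 0.012 ]
(277, 340) [0.5258 0.0681 0.012 ]
[array([276. , 209.1]), array([369.3, 232.5]), array([242.4, 245.2])]
```

View pics/c2.png

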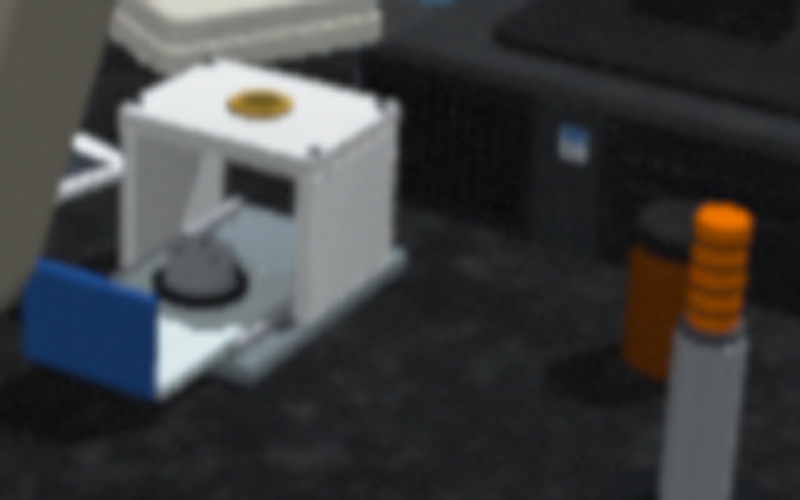

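Emit:
apply_moves:
  rows:
    - {"xyz": [15, -13, 0], "turn": [0, 0, 0.04], "grip": 0}
    - {"xyz": [45, -38, 0], "turn": [0, 0, 0.08], "grip": 0}
    - {"xyz": [76, -65, 0], "turn": [0, 0, 0.12], "grip": 0}
    - {"xyz": [107, -91, 0], "turn": [0, 0, 0.16], "grip": 0}
    - {"xyz": [138, -118, 0], "turn": [0, 0, 0.2], "grip": 0}
    - {"xyz": [169, -144, 0], "turn": [0, 0, 0.24], "grip": 0}
    - {"xyz": [200, -171, 0], "turn": [0, 0, 0.28], "grip": 0}
    - {"xyz": [231, -197, 0], "turn": [0, 0, 0.3], "grip": 0}
    - {"xyz": [262, -224, 0], "turn": [0, 0, 0.31], "grip": 0}
    - {"xyz": [293, -250, 0], "turn": [0, 0, 0.32], "grip": 0}
    - {"xyz": [324, -277, 0], "turn": [0, 0, 0.32], "grip": 0}
    - {"xyz": [351, -300, 0], "turn": [0, 0, 0.32], "grip": 0}

```text
clock: 1.1
tcp_pos: [0.4201, -0.1483, 0.2312]
orientation: [-0.0, 1.0, 0.0, -0.0]
wrist_force: [0.7, -1.0, -0.5]
finger_gap: -0.0004
grip_force: 0.0
```

Emit:
apply_moves:
  rows:
    - {"xyz": [0, -20, 0], "turn": [0, 0, 0], "grip": 0}
    - {"xyz": [0, -55, 0], "turn": [0, 0, 0], "grip": 0}
    - {"xyz": [0, -95, 0], "turn": [0, 0, 0], "grip": 0}
    - {"xyz": [0, -135, 0], "turn": [0, 0, 0], "grip": 0}
    - {"xyz": [0, -175, 0], "turn": [0, 0, 0], "grip": 0}
    - {"xyz": [0, -215, 20], "turn": [0, 0, 0], "grip": 0}
    - {"xyz": [0, -250, 50], "turn": [0, 0, 0], "grip": 0}
    - {"xyz": [0, -270, 85], "turn": [0, 0, 0], "grip": 0}
    - {"xyz": [0, -275, 125], "turn": [0, 0, 0], "grip": 0}
    - {"xyz": [0, -275, 160], "turn": [0, 0, 0], "grip": 0}
    - {"xyz": [0, -275, 185], "turn": [0, 0, 0], "grip": 0}
    - {"xyz": [0, -275, 192], "turn": [0, 0, 0], "grip": 0}

```text
clock: 2.1
tcp_pos: [0.4167, 0.0987, 0.035]
orientation: [-0.01, 1.0, 0.016, -0.004]
wrist_force: [-0.3, -0.6, -0.6]
finger_gap: -0.0004
grip_force: 0.0
```

Emit:
apply_moves:
  rows:
    - {"xyz": [0, 0, 0], "turn": [0, 0, 0], "grip": 0}

```text
clock: 2.18
tcp_pos: [0.4169, 0.0986, 0.0359]
orientation: [-0.01, 1.0, 0.015, -0.004]
wrist_force: [-0.4, -1.2, 0.4]
finger_gap: -0.0001
grip_force: 0.0
```

Run:
```python
from h import *
s=env.get_state()
for k in('joint_pos','qvel','tcp_pos','orientation','wrist_force'):print(k,s[k].round(3))
```

```text
joint_pos [ 0.03   0.205 -0.624  0.75   0.02   3.141]
qvel [-0.005 -0.047  0.068  0.065 -0.004  0.   ]
tcp_pos [0.417 0.099 0.036]
orientation [-0.01   1.     0.015 -0.004]
wrist_force [-0.434 -1.154  0.449]
```

Emit:
apply_moves:
  rows:
    - {"xyz": [0, 0, 0], "turn": [0, 0, -0.12], "grip": 0}
    - {"xyz": [0, 0, 0], "turn": [0, 0, -0.24], "grip": 0}
    - {"xyz": [0, 0, 0], "turn": [0, 0, -0.36], "grip": 0}
    - {"xyz": [0, 0, 0], "turn": [0, 0, -0.48], "grip": 0}
    - {"xyz": [0, 0, 0], "turn": [0, 0, -0.6], "grip": 0}
    - {"xyz": [0, 0, 0], "turn": [0, 0, -0.72], "grip": 0}
    - {"xyz": [0, 0, 0], "turn": [0, 0, -0.84], "grip": 0}
    - {"xyz": [0, 0, 0], "turn": [0, 0, -0.96], "grip": 0}
    - {"xyz": [0, 0, 0], "turn": [0, 0, -1.08], "grip": 0}
    - {"xyz": [0, 0, 0], "turn": [0, 0, -1.2], "grip": 0}
    - {"xyz": [0, 0, 0], "turn": [0, 0, -1.32], "grip": 0}
    - {"xyz": [0, 0, 0], "turn": [0, 0, -1.44], "grip": 0}

```text
clock: 3.18
tcp_pos: [0.4214, 0.0985, 0.0406]
orientation: [-0.007, 0.74, 0.673, 0.007]
wrist_force: [-0.1, 0.2, -0.2]
finger_gap: 0.0001
grip_force: 0.0
```

Emit:
apply_moves:
  rows:
    - {"xyz": [0, 0, 0], "turn": [0, 0, -0.06], "grip": 0}
    - {"xyz": [0, 0, 0], "turn": [0, 0, -0.13], "grip": 0}
    - {"xyz": [0, 0, 0], "turn": [0, 0, -0.13], "grip": 0}

```text
clock: 3.43
tcp_pos: [0.4214, 0.0985, 0.0405]
orientation: [-0.007, 0.696, 0.718, 0.008]
wrist_force: [0.4, -0.3, -0.6]
finger_gap: 0.0001
grip_force: 0.0
```

```bash
cat > st.py <<'E'
from h import *
from scipy.spatial.transform import Rotation as R
s=env.get_state(); q=s['orientation']
print(s['clock'],'j',s['joint_pos'].round(3),'tcp',s['tcp_pos'].round(4),'F',s['wrist_force'].round(2),'gap',round(s['finger_gap'],4),s['grip_force'])
print(R.from_quat(q[[1,2,3,0]]).as_matrix().round(4).tolist())
E
python3 st.py
```

```text
3.4333 j [ 0.029  0.199 -0.618  0.753  0.02   1.569] tcp [0.4214 0.0985 0.0405] F [ 0.44 -0.32 -0.62] gap 0.0001 0.0
[[-0.0312, 0.9995, 0.0011], [0.9993, 0.0312, 0.0203], [0.0202, 0.0017, -0.9998]]
```

Emit:
apply_moves:
  rows:
    - {"xyz": [10, 3, 1], "turn": [0.002, -0.02, 0.031], "grip": 0}
    - {"xyz": [20, 6, 2], "turn": [0.002, -0.02, 0.031], "grip": 0}
    - {"xyz": [28, 10, 3], "turn": [0.002, -0.02, 0.031], "grip": 0}
    - {"xyz": [28, 10, 3], "turn": [0.002, -0.02, 0.031], "grip": 0}

```text
clock: 3.77
tcp_pos: [0.4309, 0.1283, 0.0373]
orientation: [-0.001, 0.707, 0.707, 0.0]
wrist_force: [0.7, -0.2, -0.3]
finger_gap: -0.0001
grip_force: 0.0
```

Emit:
apply_moves:
  rows:
    - {"xyz": [0, 5, 0], "turn": [0, 0, 0], "grip": 0}
    - {"xyz": [0, 10, 0], "turn": [0, 0, 0], "grip": 0}
    - {"xyz": [0, 14, 0], "turn": [0, 0, 0], "grip": 0}
    - {"xyz": [0, 18, 0], "turn": [0, 0, 0], "grip": 0}
    - {"xyz": [0, 22, 0], "turn": [0, 0, 0], "grip": 0}
    - {"xyz": [0, 26, 0], "turn": [0, 0, 0], "grip": 0}
    - {"xyz": [0, 30, 0], "turn": [0, 0, 0], "grip": 0}
    - {"xyz": [0, 34, 0], "turn": [0, 0, 0], "grip": 0}
    - {"xyz": [0, 38, 0], "turn": [0, 0, 0], "grip": 0}
    - {"xyz": [0, 42, 0], "turn": [0, 0, 0], "grip": 0}

```text
clock: 4.6
tcp_pos: [0.4718, 0.127, 0.0366]
orientation: [-0.001, 0.708, 0.707, -0.001]
wrist_force: [-2.6, 1.5, 0.7]
finger_gap: -0.0001
grip_force: 1.2
```

```bash
python3 st.py
```

```text
4.6 j [ 9.80e-02  3.03e-01 -4.84e-01  7.87e-01  1.00e-03  1.67e+00] tcp [0.4718 0.127  0.0366] F [-2.6   1.48  0.68] gap -0.0001 1.1569403484463692
[[0.0012, 1.0, -0.0031], [1.0, -0.0012, 0.0007], [0.0007, -0.0031, -1.0]]
```

Emit:
apply_moves:
  rows:
    - {"xyz": [0, 3, 0], "turn": [0, 0, 0], "grip": 0}
    - {"xyz": [0, 6, 0], "turn": [0, 0, 0], "grip": 0}
    - {"xyz": [0, 9, 0], "turn": [0, 0, 0], "grip": 0}
    - {"xyz": [0, 12, 0], "turn": [0, 0, 0], "grip": 0}
    - {"xyz": [0, 15, 0], "turn": [0, 0, 0], "grip": 0}
    - {"xyz": [0, 17, 0], "turn": [0, 0, 0], "grip": 0}
    - {"xyz": [0, 19, 0], "turn": [0, 0, 0], "grip": 0}
    - {"xyz": [0, 21, 0], "turn": [0, 0, 0], "grip": 0}
    - {"xyz": [0, 23, 0], "turn": [0, 0, 0], "grip": 0}
    - {"xyz": [0, 25, 0], "turn": [0, 0, 0], "grip": 0}

```text
clock: 5.43
tcp_pos: [0.4967, 0.1268, 0.0366]
orientation: [-0.001, 0.708, 0.707, -0.001]
wrist_force: [-2.8, 1.3, -0.1]
finger_gap: -0.0002
grip_force: 1.1
```

Emit:
apply_moves:
  rows:
    - {"xyz": [0, 1, 0], "turn": [0, 0, 0], "grip": 0}
    - {"xyz": [0, 2, 0], "turn": [0, 0, 0], "grip": 0}
    - {"xyz": [0, 3, 0], "turn": [0, 0, 0], "grip": 0}
    - {"xyz": [0, 4, 0], "turn": [0, 0, 0], "grip": 0}

```text
clock: 5.77
tcp_pos: [0.5006, 0.1268, 0.0366]
orientation: [-0.001, 0.708, 0.707, -0.001]
wrist_force: [-2.6, 1.2, -0.2]
finger_gap: 0.0001
grip_force: 1.0
```

Emit:
apply_moves:
  rows:
    - {"xyz": [0, 1, 0], "turn": [0, 0, 0], "grip": 0}
    - {"xyz": [0, 2, 0], "turn": [0, 0, 0], "grip": 0}

```text
clock: 5.93
tcp_pos: [0.5027, 0.1268, 0.0367]
orientation: [-0.001, 0.708, 0.707, -0.001]
wrist_force: [-2.0, 1.1, -0.1]
finger_gap: 0.0002
grip_force: 1.0
```

Emit:
apply_moves:
  rows:
    - {"xyz": [0, 0.7, 0], "turn": [0, 0, 0], "grip": 0}
    - {"xyz": [0, 1.4, 0], "turn": [0, 0, 0], "grip": 0}
    - {"xyz": [0, 2, 0], "turn": [0, 0, 0], "grip": 0}

```text
clock: 6.18
tcp_pos: [0.5047, 0.1268, 0.0366]
orientation: [-0.001, 0.708, 0.707, -0.001]
wrist_force: [-2.2, 1.2, 0.1]
finger_gap: 0.0003
grip_force: 1.0
```

Emit:
apply_moves:
  rows:
    - {"xyz": [0, 0.7, 0], "turn": [0, 0, 0], "grip": 0}
    - {"xyz": [0, 1.4, 0], "turn": [0, 0, 0], "grip": 0}

```text
clock: 6.35
tcp_pos: [0.506, 0.1268, 0.0366]
orientation: [-0.001, 0.708, 0.707, -0.001]
wrist_force: [-4.6, 2.6, 0.2]
finger_gap: -0.0004
grip_force: 2.3
```

Emit:
apply_moves:
  rows:
    - {"xyz": [0, 0.5, 0], "turn": [0, 0, 0], "grip": 0}
    - {"xyz": [0, 0.8, 0], "turn": [0, 0, 0], "grip": 0}

```text
clock: 6.52
tcp_pos: [0.5059, 0.1268, 0.0366]
orientation: [-0.002, 0.708, 0.707, -0.001]
wrist_force: [-6.9, 0.6, 3.0]
finger_gap: -0.0
grip_force: 2.8
```

Emit:
apply_moves:
  rows:
    - {"xyz": [0, -10, 0], "turn": [0, 0, 0], "grip": 0}
    - {"xyz": [0, -25, 0], "turn": [0, 0, 0], "grip": 0}
    - {"xyz": [0, -35, -15], "turn": [0, 0, 0], "grip": 0}
    - {"xyz": [0, -40, -45], "turn": [0, 0, 0], "grip": 0}
    - {"xyz": [0, -40, -80], "turn": [0, 0, 0], "grip": 0}
    - {"xyz": [-20, -40, -110], "turn": [0, 0, 0], "grip": 0}
    - {"xyz": [-50, -40, -135], "turn": [0, 0, 0], "grip": 0.5}
    - {"xyz": [-85, -30, -155], "turn": [0, 0, 0], "grip": 0.7}
    - {"xyz": [-120, -20, -165], "turn": [0, 0, 0], "grip": 0.7}
    - {"xyz": [-155, -10, -170], "turn": [0, 0, 0], "grip": 0.7}
    - {"xyz": [-190, 0, -170], "turn": [0, 0, 0], "grip": 0.7}
    - {"xyz": [-220, 5, -170], "turn": [0, 0, 0], "grip": 0.7}

```text
clock: 7.52
tcp_pos: [0.5136, -0.0964, 0.2077]
orientation: [0.001, 0.708, 0.706, -0.0]
wrist_force: [0.1, 0.4, -0.9]
finger_gap: 0.0597
grip_force: 0.0
```

```bash
python3 - <<'E'
from h import *
t=shot('top','top1'); s=shot('scene','scene1')
a=cv2.resize(t['color'][150:250,225:375],None,fx=4,fy=4,interpolation=cv2.INTER_CUBIC)
b=cv2.resize(s['color'][190:240+75,225:385],None,fx=4,fy=4,interpolation=cv2.INTER_CUBIC)[:200*4]
print(a.shape,b.shape)
cv2.imwrite('pics/c3.png',a)
P=cloud(t); roi=np.zeros(P.shape[:2],bool); roi[205:240,240:278]=1
m=roi&(P[...,2]>.06)&(P[...,2]<.08); print(np.median(P[m],0),P[m].min(0))
E
python3 st.py
```

```text
(400, 600, 3) (500, 640, 3)
[0.52485662 0.13387743 0.06971248] [0.52143576 0.09272199 0.06299905]
7.6167 j [-0.341  0.22  -0.138  1.211 -0.003  1.237] tcp [ 0.5134 -0.0981  0.2068] F [-0.1  -0.08 -0.07] gap 0.0599 0.0
[[0.0071, 1.0, 0.0001], [1.0, -0.0071, -0.0027], [-0.0027, 0.0001, -1.0]]
```

View pics/c3.png

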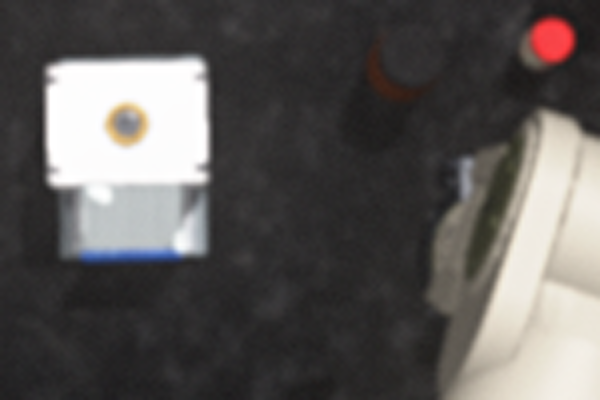

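The drawer is home: in the crop its blue edge is at (130,257), which is x≈0.5205, and its centre is in line with the guide at (127,123). Next is the probe.

Emit:
apply_moves:
  rows:
    - {"xyz": [-25, 8, 0], "turn": [0, 0, 0], "grip": 0.7}
    - {"xyz": [-50, 18, 0], "turn": [0, 0, 0], "grip": 0.7}
    - {"xyz": [-66, 24, 0], "turn": [0, 0, 0], "grip": 0.7}
    - {"xyz": [-71, 26, 0], "turn": [0, 0, 0], "grip": 0.7}
    - {"xyz": [-71, 26, 0], "turn": [0, 0, 0], "grip": 0.7}
    - {"xyz": [-71, 26, 0], "turn": [0, 0, 0], "grip": 0.7}

```text
clock: 8.12
tcp_pos: [0.5375, -0.1636, 0.2064]
orientation: [-0.001, 0.708, 0.707, -0.001]
wrist_force: [0.5, -0.5, -0.8]
finger_gap: 0.0597
grip_force: 0.0
```

```bash
python3 st.py
python3 - <<'E'
from h import *
s=shot('scene','scene2')
b=cv2.resize(s['color'][170:290,320:440],None,fx=5,fy=5,interpolation=cv2.INTER_CUBIC)
cv2.imwrite('pics/c4.png',b)
E
```

```text
8.1167 j [-4.380e-01  2.980e-01 -3.600e-02  1.240e+00 -1.000e-03  1.134e+00] tcp [ 0.5375 -0.1636  0.2064] F [ 0.5  -0.51 -0.83] gap 0.0597 0.0
[[0.0013, 1.0, -0.0031], [1.0, -0.0013, 0.0006], [0.0006, -0.0031, -1.0]]
```

View pics/c4.png

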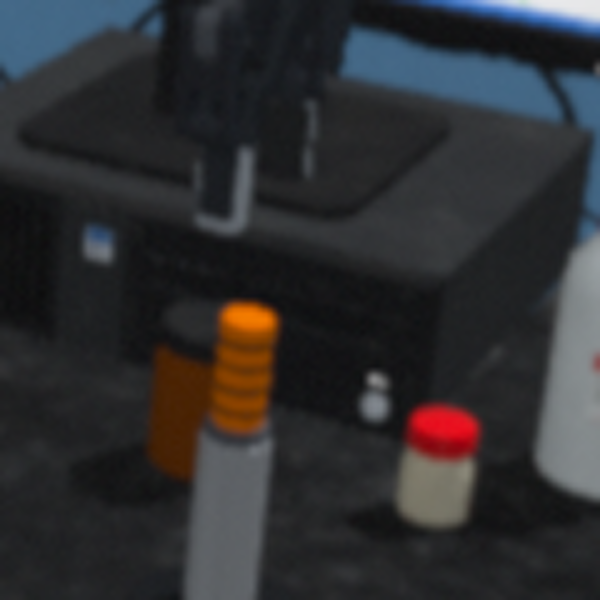

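The open fingers, near (220,220) and far (310,175), straddle the handle's axis; the handle top is at (248,312). Descending now.

Emit:
apply_moves:
  rows:
    - {"xyz": [-3, 1.5, 5], "turn": [0, 0, 0], "grip": 0.7}
    - {"xyz": [-3.5, 1.5, 20], "turn": [0, 0, 0], "grip": 0.7}
    - {"xyz": [-3.5, 1.5, 40], "turn": [0, 0, 0], "grip": 0.7}
    - {"xyz": [-3.5, 1.5, 60], "turn": [0, 0, 0], "grip": 0.7}
    - {"xyz": [-3.5, 1.5, 78], "turn": [0, 0, 0], "grip": 0.7}
    - {"xyz": [-3.5, 1.5, 88], "turn": [0, 0, 0], "grip": 0.7}
    - {"xyz": [-3.5, 1.5, 92], "turn": [0, 0, 0], "grip": 0.7}
    - {"xyz": [-3.5, 1.5, 92], "turn": [0, 0, 0], "grip": 0.7}
    - {"xyz": [-3.5, 1.5, 92], "turn": [0, 0, 0], "grip": 0.7}

```text
clock: 8.92
tcp_pos: [0.5395, -0.1677, 0.1151]
orientation: [-0.001, 0.707, 0.707, -0.001]
wrist_force: [-1.3, -0.1, -0.4]
finger_gap: 0.0593
grip_force: 0.0
```

Emit:
apply_moves:
  rows:
    - {"xyz": [0, 0, 0], "turn": [0, 0, 0], "grip": 0.4}
    - {"xyz": [0, 0, 0], "turn": [0, 0, 0], "grip": 0.33}
    - {"xyz": [0, 0, 0], "turn": [0, 0, 0], "grip": 0.28}
    - {"xyz": [0, 0, 0], "turn": [0, 0, 0], "grip": 0.2}
    - {"xyz": [0, 0, 0], "turn": [0, 0, 0], "grip": 0.1}
    - {"xyz": [0, 0, 0], "turn": [0, 0, 0], "grip": 0.1}
    - {"xyz": [0, 0, 0], "turn": [0, 0, 0], "grip": 0.1}
  force: 40

```text
clock: 9.5
tcp_pos: [0.5397, -0.1681, 0.1155]
orientation: [-0.0, 0.708, 0.707, -0.001]
wrist_force: [-0.7, 0.1, 5.7]
finger_gap: 0.0236
grip_force: 39.2
```

```bash
python3 st.py
```

```text
9.5 j [-4.430e-01  3.550e-01 -1.860e-01  1.031e+00 -1.000e-03  1.129e+00] tcp [ 0.5397 -0.1681  0.1155] F [-0.73  0.08  5.66] gap 0.0236 39.208985567092896
[[0.0013, 1.0, -0.001], [1.0, -0.0013, -0.0005], [-0.0005, -0.001, -1.0]]
```

Emit:
apply_moves:
  rows:
    - {"xyz": [0, 0, -3], "turn": [0, 0, 0], "grip": 0.1}
    - {"xyz": [0, 0, -10], "turn": [0, 0, 0], "grip": 0.1}
    - {"xyz": [0, 0, -20], "turn": [0, 0, 0], "grip": 0.1}
    - {"xyz": [0, 0, -32], "turn": [0, 0, 0], "grip": 0.1}
    - {"xyz": [0, 0, -46], "turn": [0, 0, 0], "grip": 0.1}
    - {"xyz": [0, 0, -62], "turn": [0, 0, 0], "grip": 0.1}
    - {"xyz": [0, 0, -80], "turn": [0, 0, 0], "grip": 0.1}
    - {"xyz": [0, 0, -98], "turn": [0, 0, 0], "grip": 0.1}
    - {"xyz": [0, 0, -114], "turn": [0, 0, 0], "grip": 0.1}
    - {"xyz": [0, 0, -128], "turn": [0, 0, 0], "grip": 0.1}
    - {"xyz": [0, 0, -137], "turn": [0, 0, 0], "grip": 0.1}
    - {"xyz": [0, 0, -140], "turn": [0, 0, 0], "grip": 0.1}
  force: 60

```text
clock: 10.5
tcp_pos: [0.5402, -0.1682, 0.2567]
orientation: [0.0, 0.708, 0.707, -0.0]
wrist_force: [-1.1, 0.0, -0.6]
finger_gap: 0.0224
grip_force: 58.7
```

```bash
python3 st.py
```

```text
10.5 j [-4.430e-01  2.890e-01  7.500e-02  1.356e+00 -1.000e-03  1.129e+00] tcp [ 0.5402 -0.1682  0.2567] F [-1.1   0.01 -0.63] gap 0.0224 58.68579983711243
[[0.0013, 1.0, 0.0001], [1.0, -0.0013, -0.001], [-0.001, 0.0001, -1.0]]
```

Emit:
apply_moves:
  rows:
    - {"xyz": [12, 3, 0], "turn": [0, 0, 0], "grip": 0.1}
    - {"xyz": [38, 10, 0], "turn": [0, 0, 0], "grip": 0.1}
    - {"xyz": [68, 19, 0], "turn": [0, 0, 0], "grip": 0.1}
    - {"xyz": [100, 28, 0], "turn": [0, 0, 0], "grip": 0.1}
    - {"xyz": [132, 37, 0], "turn": [0, 0, 0], "grip": 0.1}
    - {"xyz": [164, 46, 0], "turn": [0, 0, 0], "grip": 0.1}
    - {"xyz": [196, 55, 0], "turn": [0, 0, 0], "grip": 0.1}
    - {"xyz": [228, 64, 0], "turn": [0, 0, 0], "grip": 0.1}
    - {"xyz": [256, 72, 0], "turn": [0, 0, 0], "grip": 0.1}
    - {"xyz": [280, 79, 0], "turn": [0, 0, 0], "grip": 0.1}
    - {"xyz": [295, 83, 0], "turn": [0, 0, 0], "grip": 0.1}
    - {"xyz": [300, 84, 0], "turn": [0, 0, 0], "grip": 0.1}

```text
clock: 11.5
tcp_pos: [0.6236, 0.135, 0.2529]
orientation: [-0.002, 0.706, 0.708, -0.001]
wrist_force: [-0.4, -0.3, -0.6]
finger_gap: 0.023
grip_force: 58.8
```

Emit:
apply_moves:
  rows:
    - {"xyz": [0, 0, 0], "turn": [0, 0, 0], "grip": 0.1}
    - {"xyz": [0, 0, 0], "turn": [0, 0, 0], "grip": 0.1}

```text
clock: 11.67
tcp_pos: [0.6235, 0.1315, 0.2538]
orientation: [-0.001, 0.708, 0.707, -0.001]
wrist_force: [0.1, -0.1, -0.6]
finger_gap: 0.0225
grip_force: 58.8
```

```bash
python3 st.py
python3 - <<'E'
from h import *
s=shot('scene','scene3')
b=cv2.resize(s['color'][140:260,220:340],None,fx=5,fy=5,interpolation=cv2.INTER_CUBIC)
cv2.imwrite('pics/c5.png',b)
P=cloud(s); hsv=cv2.cvtColor(s['color'],cv2.COLOR_BGR2HSV)
for v in range(165,215,3):
    r=[(u,P[v,u].round(3).tolist()) for u in range(255,300) if .55<P[v,u,0]<.66 and .1<P[v,u,1]<.16 and P[v,u,2]>.125]
    if r: print(v,r[0][0],r[-1][0],np.median([x[1] for x in r],0))
E
```

```text
11.6667 j [ 0.082  0.44   0.286  1.421 -0.     1.654] tcp [0.6235 0.1315 0.2538] F [ 0.15 -0.08 -0.63] gap 0.0225 58.75140309333801
[[0.0014, 1.0, -0.0038], [1.0, -0.0014, -0.0004], [-0.0004, -0.0038, -1.0]]
165 276 279 [0.62  0.13  0.236]
168 276 279 [0.6235 0.1295 0.227 ]
171 276 279 [0.6195 0.1275 0.22  ]
174 276 279 [0.6205 0.128  0.212 ]
177 276 278 [0.619 0.129 0.204]
180 276 278 [0.619 0.128 0.195]
183 275 278 [0.62   0.1295 0.187 ]
186 275 278 [0.621 0.13  0.178]
189 275 278 [0.6205 0.1295 0.17  ]
192 275 278 [0.621 0.13  0.162]
```

View pics/c5.png

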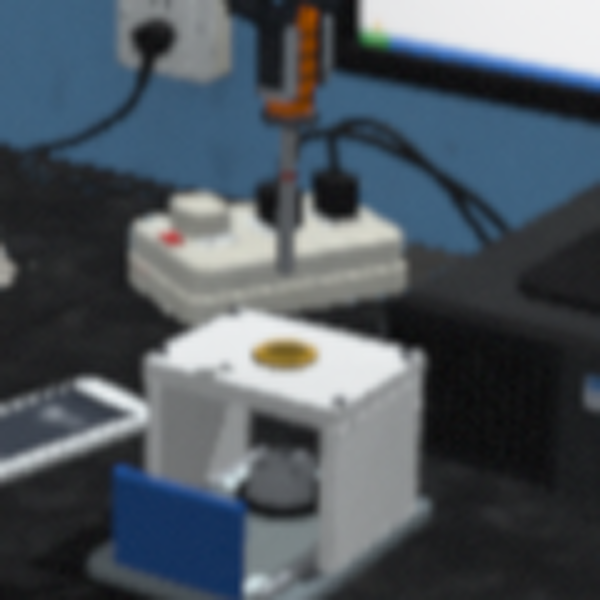

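The rod hangs upright with its tip at (286,272) and ring at (288,176), above the guide centre at (286,354). Drawer is home.

Run:
```python
from h import *
d=load('scene3'); n=np.array([.836,.549,0]); L=np.array([.549,-.836,0]); p0=np.array([.6235,.1315,0])
o=np.linalg.inv(d['view'])[:3,3]; n=(p0-o)*[1,1,0]; n/=np.linalg.norm(n); L=np.array([n[1],-n[0],0])
for nm,x,y in(('collar',289,118),('ring',288,176),('tip',286,273),('guide',286,354),('gl',250,354),('gr',320,354)):
    u=220+(x+.5)/5-.5; v=140+(y+.5)/5-.5
    oo,r=ray(d,u,v); t=((p0-oo)@n)/(r@n); q=oo+r*t; print(nm,'lateral mm',round((q-p0)@L*1000,1),'z',round(q[2],4))
print(L)
```

```text
collar lateral mm 0.3 z 0.2396
ring lateral mm 0.5 z 0.2082
tip lateral mm 0.7 z 0.1545
guide lateral mm 1.7 z 0.1082
gl lateral mm -17.5 z 0.1077
gr lateral mm 19.9 z 0.1087
[ 0.54515039 -0.83833827  0.        ]
```

Run:
```python
from h import *
for tag in('scene3','top1'):
    d=load(tag); P=cloud(d); hsv=cv2.cvtColor(d['color'],cv2.COLOR_BGR2HSV)
    m=(abs(P[...,2]-.107)<.008)&(abs(P[...,0]-.625)<.06)&(abs(P[...,1]-.133)<.08)
    print(tag,m.sum(),cv2.minAreaRect(P[m][:,:2].astype(np.float32)*1000))
    b=m&(hsv[...,0]>12)&(hsv[...,0]<30)&(hsv[...,1]>110)
    v,u=np.nonzero(b); c=((u.min()+u.max())/2,(v.min()+v.max())/2); print(b.sum(),u.mean(),v.mean(),c,atz(d,*c,.111),atz(d,u.mean(),v.mean(),.111))
```

```text
scene3 753 ((623.642578125, 132.3299560546875), (99.23181915283203, 125.97516632080078), 1.784005045890808)
39 276.64102564102564 210.48717948717947 (np.float64(276.5), np.float64(210.5)) [0.61771056 0.12661436 0.111     ] [0.61800884 0.12636209 0.111     ]
top1 1089 ((624.7893676757812, 133.44012451171875), (90.35750579833984, 118.25546264648438), 0.6132302284240723)
2 253.5 183.5 (np.float64(253.5), np.float64(183.5)) [0.61446298 0.14078719 0.111     ] [0.61446298 0.14078719 0.111     ]
```

Emit:
apply_moves:
  rows:
    - {"xyz": [0, 0.5, 4], "turn": [-0.002, 0, 0], "grip": 0.1}
    - {"xyz": [0, 1, 12], "turn": [-0.004, 0, 0], "grip": 0.1}
    - {"xyz": [0, 1, 22], "turn": [-0.004, 0, 0], "grip": 0.1}
    - {"xyz": [0, 1, 30], "turn": [-0.004, 0, 0], "grip": 0.1}
    - {"xyz": [0, 1, 36], "turn": [-0.004, 0, 0], "grip": 0.1}
    - {"xyz": [0, 1, 38], "turn": [-0.004, 0, 0], "grip": 0.1}
    - {"xyz": [0, 1, 38], "turn": [-0.004, 0, 0], "grip": 0.1}

```text
clock: 12.3
tcp_pos: [0.6242, 0.1319, 0.2151]
orientation: [-0.0, 0.708, 0.707, -0.0]
wrist_force: [0.7, 0.5, 0.3]
finger_gap: 0.0227
grip_force: 58.7
```

```bash
python3 st.py
python3 - <<'E'
from h import *
s=shot('scene','scene4'); t=shot('top','top4')
b=cv2.resize(s['color'][170:230,245:305],None,fx=8,fy=8,interpolation=cv2.INTER_CUBIC)[:,:400]
a=cv2.resize(t['color'][155:215,230:280],None,fx=8,fy=8,interpolation=cv2.INTER_CUBIC)
cv2.imwrite('pics/c6.png',np.hstack([b,a]))
E
```

```text
12.3 j [0.082 0.443 0.198 1.326 0.    1.655] tcp [0.6242 0.1319 0.2151] F [0.72 0.47 0.26] gap 0.0227 58.74643564224243
[[0.0015, 1.0, -0.0006], [1.0, -0.0015, 0.0001], [0.0001, -0.0006, -1.0]]
```

View pics/c6.png

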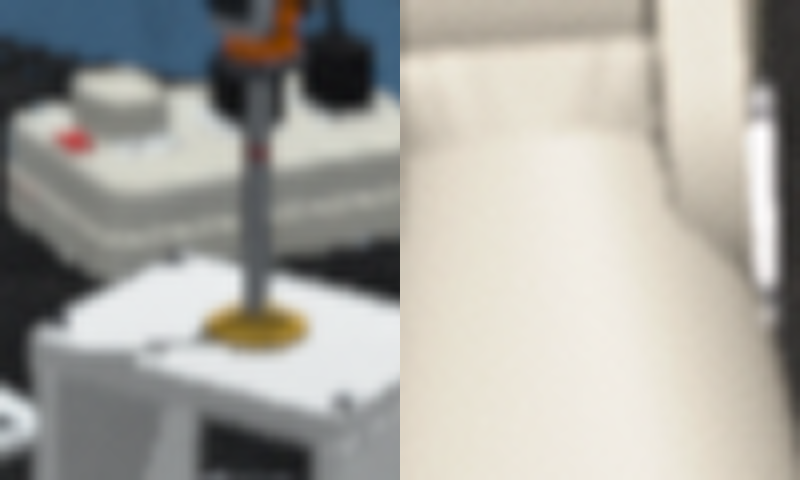

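Left half: the rod end at (257,313) is centred over the bush, which spans x 207 to 308. Right half: the arm hides the stand. Lowering slowly.

Emit:
apply_moves:
  rows:
    - {"xyz": [0, 0, 3], "turn": [0, 0, 0], "grip": 0.1}
    - {"xyz": [0, 0, 8], "turn": [0, 0, 0], "grip": 0.1}
    - {"xyz": [0, 0, 14], "turn": [0, 0, 0], "grip": 0.1}
    - {"xyz": [0, 0, 20], "turn": [0, 0, 0], "grip": 0.1}
    - {"xyz": [0, 0, 26], "turn": [0, 0, 0], "grip": 0.1}
    - {"xyz": [0, 0, 32], "turn": [0, 0, 0], "grip": 0.1}
    - {"xyz": [0, 0, 38], "turn": [0, 0, 0], "grip": 0.1}
    - {"xyz": [0, 0, 44], "turn": [0, 0, 0], "grip": 0.1}
    - {"xyz": [0, 0, 49], "turn": [0, 0, 0], "grip": 0.1}
    - {"xyz": [0, 0, 53], "turn": [0, 0, 0], "grip": 0.1}
    - {"xyz": [0, 0, 55], "turn": [0, 0, 0], "grip": 0.1}
    - {"xyz": [0, 0, 55], "turn": [0, 0, 0], "grip": 0.1}

```text
clock: 13.4
tcp_pos: [0.6246, 0.132, 0.1607]
orientation: [0.0, 0.708, 0.707, 0.0]
wrist_force: [0.6, -0.2, -0.9]
finger_gap: 0.0229
grip_force: 58.7
```

```bash
python3 st.py
python3 - <<'E'
from h import *
s=shot('scene','scene5')
b=cv2.resize(s['color'][170:245,245:320],None,fx=8,fy=8,interpolation=cv2.INTER_CUBIC)
cv2.imwrite('pics/c7.png',b)
def sc(p): u,v=proj(s,np.array(p)); return round((u-245)*8+3.5),round((v-170)*8+3.5)
for nm,p in dict(mouth=[.6244,.1328,.111],ring0=[.6244,.1328,.117],ring5=[.6244,.1328,.116],tip=[.6244,.1328,.06],bore_bot=[.6244,.1328,.091],sample=[.6244,.1328,.043]).items(): print(nm,sc(p))
E
```

```text
13.4 j [0.083 0.462 0.093 1.201 0.    1.655] tcp [0.6246 0.132  0.1607] F [ 0.65 -0.2  -0.86] gap 0.0229 58.74672174453735
[[0.0013, 1.0, 0.0005], [1.0, -0.0013, 0.0002], [0.0002, 0.0005, -1.0]]
mouth (251, 317)
ring0 (252, 300)
ring5 (251, 303)
tip (248, 456)
bore_bot (250, 372)
sample (247, 501)
```

View pics/c7.png

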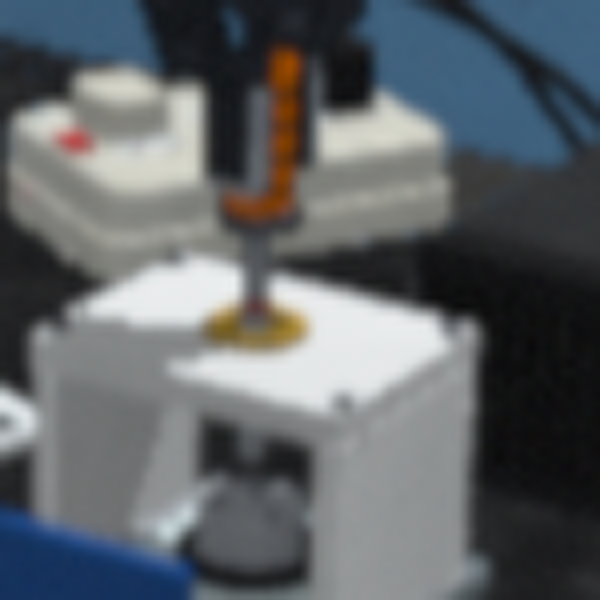

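The ring is at about (256,305), just above the bush's mouth at (257,325), and the rod shows below the bridge at (245,440). I'll compare known points with predictions to correct for the camera offset.

Run:
```python
from h import *
s=load('scene5')
def sc(p): u,v=proj(s,np.array(p)); return round((u-245)*8+3.5),round((v-170)*8+3.5)
c=np.array([.6244,.1328])
for y in (0,.012):
  R=np.array([[np.cos(y),-np.sin(y)],[np.sin(y),np.cos(y)]])
  print([sc([*(c+R@[a,b]),.107]) for a,b in((-.045,.06),(.045,.06),(.045,-.06),(-.045,-.06))])
near=c-5*np.array([.838,.545])/1000
print('ring near',[ (z,sc([*near,z])) for z in(.110,.1155,.117,.119)])
print('collar near bottom',sc([*(c-15*np.array([.838,.545])/1000),.145]))
# rows of redness along the rod
hsv=s['color'].astype(int)
for v in range(200,216): print(v,(v-170)*8+3.5,[tuple(s['color'][v,u]) for u in(275,276,277)])
print('under bridge')
for v in range(220,236): print(v,(v-170)*8+3.5,[int(s['color'][v,u].mean()) for u in range(268,285)])
```

```text
[(26, 328), (180, 249), (474, 328), (330, 415)]
[(26, 329), (177, 250), (473, 327), (332, 415)]
ring near [(0.11, (251, 326)), (0.1155, (251, 310)), (0.117, (251, 306)), (0.119, (252, 301))]
collar near bottom (253, 239)
200 243.5 [(np.uint8(89), np.uint8(89), np.uint8(87)), (np.uint8(82), np.uint8(79), np.uint8(76)), (np.uint8(83), np.uint8(79), np.uint8(76))]
201 251.5 [(np.uint8(93), np.uint8(93), np.uint8(91)), (np.uint8(88), np.uint8(85), np.uint8(81)), (np.uint8(88), np.uint8(84), np.uint8(81))]
202 259.5 [(np.uint8(99), np.uint8(98), np.uint8(95)), (np.uint8(91), np.uint8(87), np.uint8(85)), (np.uint8(89), np.uint8(85), np.uint8(82))]
203 267.5 [(np.uint8(129), np.uint8(127), np.uint8(124)), (np.uint8(97), np.uint8(93), np.uint8(90)), (np.uint8(91), np.uint8(87), np.uint8(84))]
204 275.5 [(np.uint8(153), np.uint8(151), np.uint8(147)), (np.uint8(103), np.uint8(99), np.uint8(96)), (np.uint8(98), np.uint8(94), np.uint8(92))]
205 283.5 [(np.uint8(158), np.uint8(156), np.uint8(152)), (np.uint8(103), np.uint8(100), np.uint8(96)), (np.uint8(103), np.uint8(100), np.uint8(97))]
206 291
[... 2160 characters left out ...]
, 38, 31, 28, 29, 32, 59, 104]
228 467.5 [136, 102, 63, 50, 52, 44, 40, 45, 48, 42, 34, 31, 31, 30, 32, 57, 103]
229 475.5 [137, 110, 88, 87, 89, 71, 56, 55, 53, 50, 47, 53, 54, 43, 38, 60, 104]
230 483.5 [142, 131, 129, 119, 108, 90, 79, 76, 70, 67, 75, 89, 90, 69, 52, 65, 107]
231 491.5 [152, 149, 142, 120, 101, 92, 91, 89, 80, 80, 90, 104, 103, 89, 75, 75, 113]
232 499.5 [169, 155, 126, 99, 84, 88, 92, 93, 89, 87, 91, 96, 97, 94, 87, 86, 121]
233 507.5 [191, 160, 116, 90, 85, 90, 94, 95, 93, 91, 87, 88, 92, 94, 93, 102, 128]
234 515.5 [197, 155, 110, 96, 93, 94, 96, 95, 95, 93, 85, 83, 89, 91, 96, 117, 133]
235 523.5 [164, 124, 98, 95, 93, 96, 97, 97, 99, 96, 90, 87, 89, 87, 88, 110, 131]
```

Emit:
apply_moves:
  rows:
    - {"xyz": [0, 0, 2], "turn": [0, 0, 0], "grip": 0.1}
    - {"xyz": [0, 0, 4], "turn": [0, 0, 0], "grip": 0.1}
    - {"xyz": [0, 0, 6], "turn": [0, 0, 0], "grip": 0.1}
    - {"xyz": [0, 0, 7], "turn": [0, 0, 0], "grip": 0.1}
    - {"xyz": [0, 0, 7], "turn": [0, 0, 0], "grip": 0.1}
    - {"xyz": [0, 0, 7], "turn": [0, 0, 0], "grip": 0.1}
    - {"xyz": [0, 0, 7], "turn": [0, 0, 0], "grip": 0.1}

```text
clock: 14.03
tcp_pos: [0.625, 0.132, 0.1544]
orientation: [0.0, 0.708, 0.707, 0.001]
wrist_force: [0.1, 0.3, -0.8]
finger_gap: 0.0225
grip_force: 58.7
```

```bash
python3 st.py
python3 - <<'E'
from h import *
s=shot('scene','scene6')
for v in range(206,216): print(v,(v-170)*8+3.5,[int(s['color'][v,u][2])-int(s['color'][v,u][0]) for u in range(270,284)])
for v in range(224,234): print(v,(v-170)*8+3.5,[int(s['color'][v,u].mean()) for u in range(271,281)])
E
```

```text
14.0333 j [0.083 0.465 0.082 1.186 0.    1.655] tcp [0.625  0.132  0.1544] F [ 0.1   0.29 -0.8 ] gap 0.0225 58.7469220161438
[[0.0013, 1.0, 0.0015], [1.0, -0.0013, 0.0002], [0.0002, 0.0015, -1.0]]
206 291.5 [-3, -3, -3, -1, 0, -3, -6, -6, -3, -2, -2, -3, -3, -3]
207 299.5 [-3, -2, 2, 12, 19, 7, -4, -2, 9, 15, 8, 2, -1, -3]
208 307.5 [-2, 8, 27, 47, 46, 20, 1, 3, 22, 40, 39, 31, 17, 3]
209 315.5 [5, 26, 54, 74, 66, 34, 16, 16, 33, 58, 67, 69, 59, 22]
210 323.5 [19, 46, 70, 80, 70, 44, 37, 39, 49, 74, 89, 102, 89, 41]
211 331.5 [22, 52, 71, 78, 68, 53, 55, 56, 67, 89, 104, 105, 79, 34]
212 339.5 [10, 30, 50, 58, 56, 55, 64, 66, 68, 78, 80, 61, 38, 13]
213 347.5 [-1, 7, 14, 21, 23, 30, 37, 40, 35, 34, 29, 16, 7, 0]
214 355.5 [-5, -3, -2, 0, 1, 6, 7, 7, 6, 7, 5, 0, -2, -3]
215 363.5 [-4, -4, -3, -4, -4, -3, -2, -2, -2, -2, -2, -3, -4, -3]
224 435.5 [38, 33, 37, 57, 85, 93, 94, 85, 86, 93]
225 443.5 [37, 34, 35, 53, 81, 88, 81, 61, 52, 57]
226 451.5 [38, 33, 35, 55, 80, 87, 79, 54, 37, 34]
227 459.5 [39, 35, 38, 55, 79, 87, 76, 53, 35, 30]
228 467.5 [50, 53, 47, 53, 77, 84, 73, 48, 35, 31]
229 475.5 [87, 89, 71, 61, 73, 78, 68, 54, 53, 53]
230 483.5 [119, 107, 90, 80, 80, 76, 69, 76, 89, 90]
231 491.5 [120, 102, 92, 91, 89, 82, 79, 90, 103, 102]
232 499.5 [99, 86, 88, 94, 94, 90, 88, 91, 96, 98]
233 507.5 [91, 85, 89, 94, 94, 94, 92, 87, 88, 93]
```

Emit:
apply_moves:
  rows:
    - {"xyz": [0, -0.4, 0.4], "turn": [0, 0, 0], "grip": 0.1}
    - {"xyz": [0, -0.4, 0.4], "turn": [0, 0, 0], "grip": 0.1}
    - {"xyz": [0, -0.4, 0.4], "turn": [0, 0, 0], "grip": 0.1}
    - {"xyz": [0, -0.4, 0.4], "turn": [0, 0, 0], "grip": 0.1}

```text
clock: 14.42
tcp_pos: [0.6245, 0.1321, 0.154]
orientation: [0.0, 0.708, 0.707, 0.001]
wrist_force: [0.9, -0.9, -0.8]
finger_gap: 0.0227
grip_force: 58.7
```

```bash
python3 st.py; python3 -c "
from h import *
print(ticket.hand_in())"
```

```text
14.4167 j [0.083 0.464 0.08  1.185 0.    1.655] tcp [0.6245 0.1321 0.154 ] F [ 0.86 -0.88 -0.76] gap 0.0227 58.746668100357056
[[0.0013, 1.0, 0.0014], [1.0, -0.0013, 0.0003], [0.0003, 0.0014, -1.0]]
the job is handed in; nothing more can be done
None
```

I handed the job in at 14.4 s: the drawer is against its stop and the probe is held still, centred in the guide to about 2 mm by my measurements, with its tip about 10 mm above the sample and no sign of contact in the wrist force; the hand-in returned no verdict.

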